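Draw a sprocket from under a shelf with a pull hook and key it onto its shaft

TASK

The chain sprocket has been pushed under the low plywood shelf, where the hand does not fit: take the wooden-handled pull hook, hook its crook round the sprocket's hub and draw the sprocket clear out onto the open bench, without touching it by hand under there and without shifting the round tin beside it. Lay the hook down flat on the bench again. Then set the sprocket, hub up, on the gearbox's upright keyed shaft, turning it by feel until its keyway drops over the key, and leave it fully home on the shoulder.

Things in the scene. Friction and masses are not known exactly. Their poses are not given: they have to be found in the camera images.
- hook: Pull hook lying on the bench: wooden grip 92 long (x), 24 wide, 24 high, and an 8 mm round steel bar out of its front end with a crook; 280 long in all, 0.24 kg, balanced about 10 ahead of the origin. Origin: centre of the grip's underside, z = 0 when it lies on the bench. x along the bar to the crook, y to its left, z up. Bar centre line 12 mm above the underside. Grasp across the grip.
- crook (a point): Centre of the hook's crook, at x 200, y 30, z 12 mm from the hook's origin. The bar runs straight along the hook's x from the grip to x 200, then in a half circle of radius 30 round this centre to y 60, then 8 mm straight back to its free end at x 192, y 60. So the crook opens backwards to the grip, is 52 wide inside and reaches farthest at x 234. Axes as the hook's.
- sprocket: Steel chain sprocket lying hub up under the shelf: toothed disc 102 across and 8 thick, on it a round hub 44 across up to a height of 36. Origin: on the axis at the underside, z up the axis. Bore 22.4 across right through, with a keyway 10 wide cut out to 17.5 from the axis towards the sprocket's own +x. 0.44 to 0.72 kg. Take it by the hub.
- gearbox: Grey right-angle gearbox fixed to the bench, 96 x 88, 85 high. Origin: centre of its underside, z up. Upright output shaft in the middle of the top, 20 across, 44 long above its shoulder, stiff (about 1.5 N m). A key 6 wide stands out to 15 from the axis along the lowest 34 mm; the top 10 mm is plain. The key faces the gearbox's own -x, up to 0.6 rad to either hand: not reported, to be felt.
- seat (a point): Point on the gearbox shaft's axis at the height of the shoulder, 85 mm above the bench, where the underside of the sprocket must come to rest. Axes as the gearbox's.
- shelf: Low plywood shelf, fixed: 420 wide (y), 250 deep (x), 120 high, boards 15: space below 105 high, open to the front, 390 wide inside. Origin: under the middle of its front edge at bench height; +x inwards. Box, oil can and jar on top, 20 or more behind the edge. Sprocket axis 62 to 83 behind the edge, 95 left or 75 right of the middle (+-7), round tin in the other place.
- grease_tin: Closed round tin with a paper label, 75 across, 58 high, 0.25 kg, standing under the shelf about 170 mm to one side of the sprocket. Origin: centre of its underside. Must be left where it stands.

How it is judged:
On the way, in this order (a step that is already met when the one before it is completed fails the run):
1. the hook, in contact with the sprocket, has drawn it wholly clear of the shelf's front edge (axis at least 53 mm in front of it) while it lies flat on the bench (x of sprocket in the frame of shelf below -0.053 m and height (world z) of sprocket below 0.01 m and contact force between hook and sprocket above 0.1 N), for 0.05 s.
2. the hook lies flat on the bench, let go, and the sprocket has been lifted off the bench by the hand (height (world z) of hook below 0.008 m and angle between hook's own z axis and vertical below 0.08 rad and contact force between the fingers and hook below 0.05 N and contact force between the fingers and sprocket above 1 N and height (world z) of sprocket above 0.03 m), for 0.2 s.
At the end, for the whole second after the job is handed in: The sprocket sits hub up on the gearbox shaft, its underside within 3 mm of the shoulder, within 4 mm of the axis and within 0.05 rad of upright, at rest; the hook lies at rest flat on the bench (within 8 mm of it and 0.08 rad); the round tin is within 20 mm of where it stood (z of sprocket in the frame of seat between -0.003 and 0.003 m and horizontal distance between sprocket and seat below 0.004 m and angle between sprocket's own z axis and vertical below 0.05 rad and linear speed of each of sprocket, hook below 0.01 m/s and height (world z) of hook below 0.008 m and angle between hook's own z axis and vertical below 0.08 rad and distance of grease_tin from where it was at the start of the episode below 0.02 m); the robot touches nothing.
It fails at once if the hand or arm touches the sprocket while it is still under the shelf (axis less than 15 mm in front of the front edge) (x of sprocket in the frame of shelf above -0.015 m and contact force between any of the fingers, the arm and sprocket above 0.3 N).
It fails at once if the round tin is shifted by more than 20 mm or tipped (distance of grease_tin from where it was at the start of the episode above 0.02 m or angle between grease_tin's own z axis and vertical above 0.3 rad).
It also fails if it takes over 72 s, if anything falls off the work surface, if the arm or the gripper's body presses on something with over 40 N, if the wrist force passes 120 N, or if a joint passes its speed limit or range.

ROBOT

A 7-joint arm with a two-finger parallel gripper is mounted at the origin on a cart in front of the work surface, level with it; the furniture and walls round the work are solid. World frame = base frame: x ahead of the robot, y to its left, z up, the work surface at z = 0. Lengths are in m, angles in rad, forces in N, time in s.
With the tool pointing down it reaches from about 0.425 to 0.925 m from the base axis. Payload 6.8 kg.
Tool frame: the origin (TCP) lies at the very end of the fingers, on their centre line; the grasp point (between the pads) lies 19 mm behind it; z points along the fingers, y is the line along which they close (so a half turn about z gives the same grasp; the last joint's range is limited). The gripper opens to 85 mm and grips with 20 to 120 N. Pads are 22 mm wide; open, the fingers measure 114 mm over their backs; the gripper's body (76 mm by 85 mm) begins 54 mm behind the grasp point. The pads swing forward as they close: fully open they stand 13 mm farther back than shut.
Start: joints at [1.169, 0.477, 0.022, 1.555, -0.011, 1.109, -0.083], TCP at [0.195, -0.646, 0.231] pointing down, gripper open.
Joint ranges: [-2.96, 2.96], [-0.34, 2.1], [-1.41, 1.46], [0.24, 2.44], [-1.37, 4.51], [0.17, 1.92], [-2.96, 2.96]. Speed limits (rad/s): [2.39, 2.39, 3.14, 3.14, 3.14, 3.14, 3.14].

INTERFACE

Orientations are given as a unit quaternion [x, y, z, w].
In Python, from station import sensors, vision, ticket gives the robot as it stands.
- The arm moves only by the tool drive_effector, called after "Call:" as name(argument=value, ...) on one line, values as JSON. Schema: {"type":"object","properties":{"ticks":{"type":"array","items":{"type":"array","prefixItems":[{"type":"array","items":{"type":"number"},"minItems":3,"maxItems":3},{"type":"number"},{"type":"number"}],"minItems":3,"maxItems":3},"minItems":1,"maxItems":12},"only":{"type":"string"},"quiet":{"type":"boolean"},"lines":{"type":"string"}},"required":["ticks"],"additionalProperties":false}. ticks is a list of rows, 1 to 12 of them, each written [[dx, dy, dz], turn, opening]: dx, dy, dz in shares of the most that a row can go, 1 being 50 mm, then a turn about the tool's z in a scale on which 1.0 is 90 degrees, then the opening from 0.0 (shut) to 1.0 (fully open); each row shifts and turns the commanded pose from where the row before left it, along the tool's axes as they then stand; what a row does not reach is not made up. A row lasts 1/10 s, in which the tool goes at most 0.05 m and 0.15 rad, less where a joint would pass 70% of its speed; a pose out of reach is approached as far as the arm can. The fingers move at their own pace and stop on an object; the grip force is fixed at half the most. Time passes only in rows, so rows that do not move let the fingers close. The tool returns the time, the measured TCP pose, the force, the opening and the grip force at its end. only (a regular expression) keeps the lines of the reply that match it, lines (a string "A,B") keeps lines A to B, and quiet returns only ok. A shift or turn number past 1, either way, is cut back to 1. Input that does not fit is refused with a message, and nothing moves.
- sensors.observe(): the state, without advancing time (a new reading comes with each control period).
- vision.snapshot(name): name is "side" or "top" or "wrist"; returns a dict with "image" (384x512x3 uint8, blue, green, red), "depth" (384x512 float32, m along the optical axis (not along the pixel's ray), 0 where there is no reading), "camera_matrix" (3x3 intrinsics, pixels), "T" (4x4, takes a point from camera to world coordinates). Camera axes: x right, y down, z forward; pixel columns grow to the right and rows downward; lengths in m; the calibration is good to about 2 mm. The wrist camera is an equidistant fisheye: a pixel r from the principal point sees the ray r / f radians off the axis. A picture is of the moment at which its call begins.
- ticket.hand_in(): hands the job in; it is judged then, once.
The state is a dict: "clock": time; "joint_pos": joint angles; "joint_vel": joint speeds; "joint_efforts": joint torques, N m; "position": TCP position; "tool_rot": TCP orientation; "wrist_force": force on the tool from outside, world axes, zero at the start; "torque": the same for the moment, N m; "opening": opening from 0.0 (shut) to 1.0 (fully open); "finger_force": force on a finger pad.
Only numpy, scipy, OpenCV 4.12 (cv2) and the standard library are available. Lean on these libraries where they do the work, as an engineer would, in place of code of your own. Each camera call takes 0.05 s, during which the arm holds its last target. There are 200 camera calls.

## Working session

There is one attempt and no reset: what is moved stays moved. The work goes in short steps, Python scripts to look and compute and a tool call to move; the robot and the scene stay as the last step left them, time stands still between calls to the robot, and variables do not carry over. Pictures are saved under pics/ and viewed, at most 10 in all, crops included, and the job is handed in when it is done.

```bash
ls; mkdir -p pics; python3 - <<'E'
from station import sensors, vision
import cv2,numpy as np
s=sensors.observe();print({k:np.round(v,3) for k,v in s.items()})
for n in("side","top"):
    v=vision.snapshot(n);cv2.imwrite(f"pics/{n}0.png",v["image"]);np.savez(f"pics/{n}0.npz",**v);print(n,v["camera_matrix"].round(1).tolist(),v["T"].round(3).tolist())
E
```

```text
pics
{'clock': np.float64(0.0), 'joint_pos': array([ 1.169,  0.478,  0.022,  1.556, -0.012,  1.109, -0.083]), 'joint_vel': array([ 0.   , -0.001, -0.   ,  0.002, -0.   ,  0.002,  0.001]), 'joint_efforts': array([ 1.0000e-03, -5.9646e+01,  1.6080e+00, -2.8121e+01,  1.2000e-02,
        9.0000e-03,  0.0000e+00]), 'position': array([ 0.195, -0.646,  0.23 ]), 'tool_rot': array([ 0.989,  0.146, -0.   , -0.001]), 'wrist_force': array([-0.006, -0.117, -0.105]), 'torque': array([-0.001, -0.031,  0.03 ]), 'finger_force': np.float64(0.0), 'opening': np.float64(0.999)}
side [[361.3, 0.0, 256.7], [0.0, 361.3, 195.3], [0.0, 0.0, 1.0]] [[-0.874, -0.203, 0.442, 0.164], [-0.486, 0.398, -0.778, 0.645], [-0.018, -0.895, -0.447, 0.478], [0.0, 0.0, 0.0, 1.0]]
top [[420.0, 0.0, 257.6], [0.0, 420.0, 186.4], [0.0, 0.0, 1.0]] [[-0.018, -0.994, 0.111, 0.427], [-1.0, 0.017, -0.003, -0.05], [0.001, -0.111, -0.994, 1.239], [0.0, 0.0, 0.0, 1.0]]
```

View pics/side0.png

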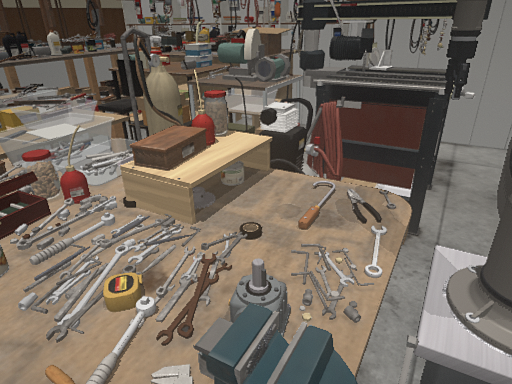

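View pics/top0.png

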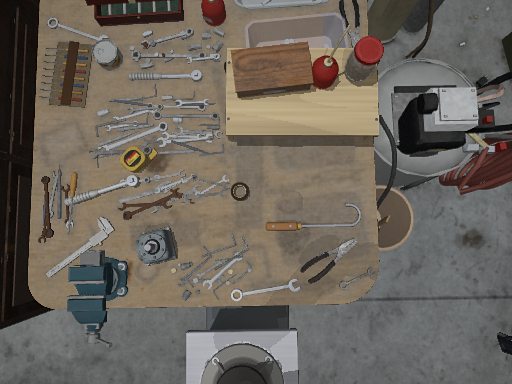

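The side view shows the shelf (front edge about (195,215) to (270,165)), dim objects under it at about (203,198) and (232,175), and the gearbox at (258,290). In the top view the hook grip is at (284,226), the crook at (352,215), the gearbox at (155,245), and the shelf front edge lies along row 136.

```bash
cat > h.py <<'E'
import numpy as np,cv2
from station import sensors,vision
def load(n): return dict(np.load(f"pics/{n}.npz"))
def snap(n,f):
    v=vision.snapshot(n);np.savez(f"pics/{f}.npz",**v);cv2.imwrite(f"pics/{f}.png",v["image"]);return v
def pts(v):  # world point per pixel from depth (pinhole)
    K,T,d=v["camera_matrix"],v["T"],v["depth"];r,c=np.indices(d.shape)
    P=np.stack([(c-K[0,2])/K[0,0]*d,(r-K[1,2])/K[1,1]*d,d],-1)
    return P@T[:3,:3].T+T[:3,3]
def ray(v,u,w,z):  # pixel (u,w) -> point on plane z
    K,T=v["camera_matrix"],v["T"];d=T[:3,:3]@[(u-K[0,2])/K[0,0],(w-K[1,2])/K[1,1],1]
    return T[:3,3]+d*(z-T[2,3])/d[2]
def proj(v,p):
    K,T=v["camera_matrix"],v["T"];q=T[:3,:3].T@(np.asarray(p)-T[:3,3]);return (K@(q/q[2]))[:2]
E
python3 - <<'E'
from h import *
s,t=load("side0"),load("top0")
im=cv2.resize(s["image"][140:230,170:300],None,fx=6,fy=6,interpolation=cv2.INTER_CUBIC);im=np.clip(im.astype(float)*1.6,0,255).astype(np.uint8);cv2.imwrite("pics/c1.png",im)
P=pts(t)
for n,(u,w) in dict(grip=(284,226),bar=(325,226),crookend=(349,206),gbtop=(142,252),shaft=(154,244),shelf=(300,125)).items(): print(n,P[w,u].round(3),ray(t,u,w,.012).round(3))
# shelf corners
for u,w in((226,135),(378,135)):print(ray(t,u,w,.12).round(3))
# grip mask
hsv=cv2.cvtColor(t["image"],cv2.COLOR_BGR2HSV);roi=np.zeros(hsv.shape[:2],np.uint8);roi[215:236,260:310]=1
print(hsv[226,270:306:4].tolist(),hsv[236,280].tolist())
# shelf top from depth
m=(abs(P[...,2]-.12)<.01);m[:100]=0;print([ (P[m][:,i].min().round(3),P[m][:,i].max().round(3)) for i in (0,1)])
E
```

```text
grip [ 0.446 -0.128  0.021] [ 0.446 -0.129  0.012]
bar [ 0.444 -0.248  0.01 ] [ 0.444 -0.248  0.012]
crookend [ 0.502 -0.323 -0.002] [ 0.501 -0.32   0.012]
gbtop [0.381 0.267 0.072] [0.379 0.283 0.012]
shaft [0.403 0.231 0.084] [0.401 0.249 0.012]
shelf [ 0.72  -0.173  0.114] [ 0.746 -0.184  0.012]
[0.694 0.03  0.12 ]
[ 0.687 -0.384  0.12 ]
[[14, 138, 146], [13, 86, 151], [15, 135, 147], [14, 135, 147], [14, 137, 145], [113, 18, 166], [14, 135, 144], [20, 141, 181], [113, 16, 147]] [17, 44, 105]
[(np.float64(0.045), np.float64(0.793)), (np.float64(-0.641), np.float64(0.435))]
```

View pics/c1.png

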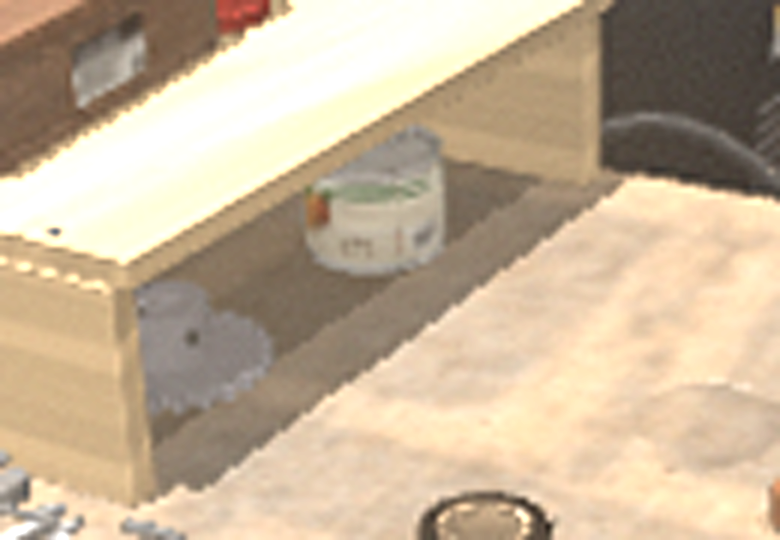

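The enlarged crop shows the sprocket partly visible at crop (200,345), in the left place, which is full-image (203,197). The tin is at crop (375,205), in the right place. Next I measure.

```bash
python3 - <<'E'
from h import *
from scipy.optimize import least_squares
s,t=load("side0"),load("top0")
P=pts(s);r,c=np.indices(P.shape[:2])
hsv=cv2.cvtColor(s["image"],cv2.COLOR_BGR2HSV)
m=(c>193)&(c<220)&(r>184)&(r<212)&(P[...,2]>.003)&(P[...,2]<.045)&(P[...,0]>.69)&(P[...,0]<.85)&(hsv[...,1]<70)
q=P[m];print("spr",m.sum(),q.min(0).round(3),q.max(0).round(3))
d=q[q[:,2]<.014]
# disc rim: front-most per y bin (min x), and min y
def fit(A,R):
    f=lambda p:np.hypot(A[:,0]-p[0],A[:,1]-p[1])-R
    return least_squares(f,[.76,-.08],loss="soft_l1",f_scale=.002)
ys=np.arange(d[:,1].min(),d[:,1].max(),.006)
rim=np.array([b[b[:,0].argmin()] for y in ys for b in [d[abs(d[:,1]-y)<.003]] if len(b)])
o=fit(rim,.050);print("disc fit",o.x.round(4),np.abs(o.fun).max().round(4),rim.round(3).tolist())
h=q[(q[:,2]>.014)&(q[:,2]<.033)];
if len(h)>4:o=fit(h,.022);print("hub fit",len(h),o.x.round(4),np.abs(o.fun).max().round(4))
# tin
m=(c>215)&(c<250)&(r>155)&(r<192)&(P[...,2]>.01)&(P[...,2]<.055)&(P[...,0]>.69)&(P[...,0]<.8);q=P[m];print("tin",q.min(0).round(3),q.max(0).round(3))
# shelf front edge via side depth & top
T=pts(t);m=(abs(T[...,2]-.12)<.012)&(T[...,0]>.6)&(T[...,1]<.05)&(T[...,1]>-.42)
e=[]
for u in range(232,374,8):
    w=np.where(m[:,u])[0];e.append(ray(t,u,w.max()+.5,.12)[:2])
e=np.array(e);k=np.polyfit(e[:,1],e[:,0],1);print("edge x=%.4f*y+%.4f"%tuple(k),np.abs(np.polyval(k,e[:,1])-e[:,0]).max())
w=np.where(m[130])[0];print("shelf y",ray(t,w.min(),130,.12)[1],ray(t,w.max(),130,.12)[1])
# grip
hs=cv2.cvtColor(t["image"],cv2.COLOR_BGR2HSV)
g=((hs[...,0]<20)&(hs[...,1]>100)).astype(np.uint8);g[:214]=0;g[238:]=0;g[:,:258]=0;g[:,306:]=0
y,x=np.where(g);b=cv2.minAreaRect(np.column_stack([x,y]).astype(np.float32));print("grip",b,ray(t,*b[0],.024).round(4))
dk=T[...,2]>.006;y,x=np.where(dk[200:240,300:365]);
for u in(305,320,335,345):
    col=np.where((T[218:234,u,2]>.004))[0]+218;print(u,col,T[col,u,2].round(3)) 
# gearbox: top plate
m=(T[...,2]>.06)&(T[...,0]>.33)&(T[...,0]<.47)&(T[...,1]>.17)&(T[...,1]<.29)
q=T[m];print("gb",m.sum(),q.min(0).round(3),q.max(0).round(3));sh=q[q[:,2]>.115];print("shaft",len(sh),sh.mean(0).round(4),sh.min(0).round(3),sh.max(0).round(3))
im=cv2.resize(t["image"][215:275,120:190],None,fx=8,fy=8,interpolation=cv2.INTER_CUBIC);cv2.imwrite("pics/c2.png",im)
E
```

```text
spr 324 [ 0.725 -0.132  0.003] [ 0.793 -0.037  0.036]
disc fit [ 0.7762 -0.0815] 0.0044 [[0.76, -0.129, 0.003], [0.749, -0.123, 0.005], [0.742, -0.119, 0.005], [0.737, -0.112, 0.006], [0.732, -0.105, 0.007], [0.731, -0.103, 0.005], [0.729, -0.095, 0.006], [0.726, -0.092, 0.005], [0.726, -0.082, 0.006], [0.725, -0.079, 0.005], [0.731, -0.074, 0.005], [0.726, -0.067, 0.007], [0.732, -0.057, 0.004], [0.735, -0.055, 0.004], [0.738, -0.046, 0.004], [0.747, -0.044, 0.006]]
hub fit 85 [ 0.7756 -0.0809] 0.0145
tin [ 0.723 -0.38   0.01 ] [ 0.799 -0.209  0.055]
edge x=0.0186*y+0.6922 0.0025039063770242453
shelf y 0.029562872845107113 -0.3842916348976791
grip ((283.5, 226.0), (8.0, 35.0), 90.0) [ 0.4463 -0.1266  0.024 ]
305 [225 226] [0.018 0.01 ]
320 [224 225 226] [0.007 0.015 0.013]
335 [224 225 226 231] [0.014 0.009 0.014 1.239]
345 [224 225 226] [0.011 0.015 0.014]
gb 847 [0.351 0.197 0.06 ] [0.441 0.287 0.13 ]
shaft 54 [0.3949 0.2382 0.1252] [0.383 0.23  0.115] [0.404 0.247 0.13 ]
```

View pics/c2.png

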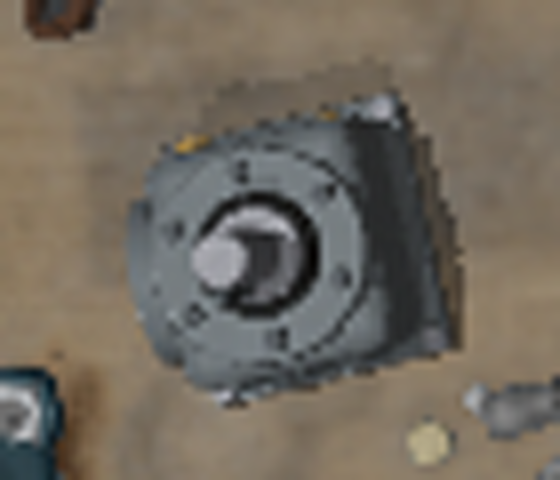

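The gearbox crop shows the shaft top at crop (218,262) and the flange centred at about (258,250), with the body slightly rotated. Sprocket, tin, edge and hook all agree with the given sizes. Start moving by turning the tool to a yaw of 90°.

Units first: shifts go in shares of 50 mm and turns go in shares of 90 degrees. So -0.142 rad / 1.5708 = -0.0904.

```bash
cat >> h.py <<'E'
def yaw(s):
    x,y,z,w=s["tool_rot"];return 2*np.arctan2(y,x)
def to(p,s=None):  # world target -> delta in tool axes
    from scipy.spatial.transform import Rotation as R
    s=s or sensors.observe();d=R.from_quat(s["tool_rot"]).as_matrix().T@(np.asarray(p)-s["position"])
    print("tool delta",d.round(4),"yaw %.4f"%yaw(s),"tcp",np.round(s["position"],4),"F",np.round(s["wrist_force"],1),"open %.3f t %.2f"%(s["opening"],s["clock"]));return d
E
```

Call:
drive_effector(ticks=[[[0, 0, 0], -0.0904, 1], [[0, 0, 0], -0.0904, 1], [[0, 0, 0], -0.0904, 1], [[0, 0, 0], -0.0904, 1], [[0, 0, 0], -0.0904, 1], [[0, 0, 0], -0.0904, 1], [[0, 0, 0], -0.0904, 1], [[0, 0, 0], -0.0904, 1], [[0, 0, 0], -0.0904, 1]])

```text
clock: 1.0
position: [0.1953, -0.6458, 0.2307]
tool_rot: [0.705, 0.71, 0.0, -0.0]
wrist_force: [-0.5, 0.0, -0.1]
opening: 1.002
finger_force: 0.0
```

```bash
python3 -c "from h import *;to([.4455,-.1466,.1])"
```

```text
tool delta [0.4973 0.2537 0.1311] yaw 1.5776 tcp [ 0.1953 -0.6458  0.2307] F [-0.5  0.  -0.1] open 1.002 t 1.00
```

To row units: 0.0414 m is 0.828, 0.0211 m is 0.422.

Call:
drive_effector(ticks=[[[0.828, 0.422, 0], 0, 1], [[0.828, 0.422, 0], 0, 1], [[0.828, 0.422, 0], 0, 1], [[0.828, 0.422, 0], 0, 1], [[0.828, 0.422, 0], 0, 1], [[0.828, 0.422, 0], 0, 1], [[0.828, 0.422, 0], 0, 1], [[0.828, 0.422, 0], 0, 1], [[0.828, 0.422, 0], 0, 1], [[0.828, 0.422, 0], 0, 1], [[0.828, 0.422, 0], 0, 1], [[0.828, 0.422, 0], 0, 1]])

```text
clock: 2.2
position: [0.4484, -0.1474, 0.2312]
tool_rot: [0.707, 0.707, -0.0, 0.0]
wrist_force: [1.3, -0.2, -0.3]
opening: 1.006
finger_force: 0.0
```

```bash
python3 - <<'E'
from h import *
to([.4455,-.1466,.1]);v=snap("wrist","w1");print(v["camera_matrix"].round(1).tolist(),v["T"].round(3).tolist())
E
```

```text
tool delta [ 0.0008 -0.0029  0.1312] yaw 1.5715 tcp [ 0.4484 -0.1474  0.2312] F [ 1.3 -0.2 -0.3] open 1.006 t 2.20
[[297.3, 0.0, 253.7], [0.0, 297.3, 190.4], [0.0, 0.0, 1.0]] [[1.0, 0.001, -0.0, 0.448], [0.001, -0.961, -0.277, -0.077], [-0.001, 0.277, -0.961, 0.374], [0.0, 0.0, 0.0, 1.0]]
```

View pics/w1.png

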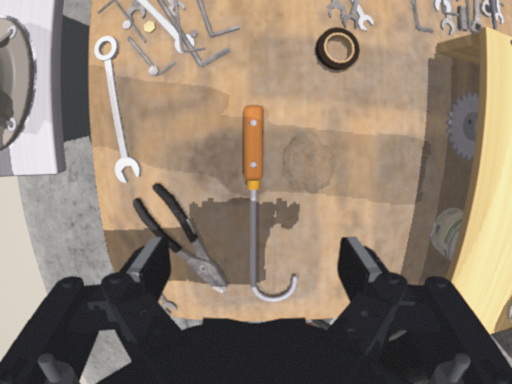

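The wrist view shows the grip from (253,106) to (253,190) and the crook at (275,290), straight below the tool axis, with the sprocket at (465,125). I check the grip with fisheye rays.

To row units: 0.04 m is 0.8, -0.0029 m is -0.058.

```bash
cat >> h.py <<'E'
def fray(v,u,w,z):  # wrist fisheye pixel -> plane z
    K,T=v["camera_matrix"],v["T"];a=np.array([u-K[0,2],w-K[1,2]]);r=np.hypot(*a)+1e-9;th=r/K[0,0]
    d=T[:3,:3]@[*(a/r*np.sin(th)),np.cos(th)];return T[:3,3]+d*(z-T[2,3])/d[2]
E
python3 - <<'E'
from h import *
v=load("w1")
hs=cv2.cvtColor(v["image"],cv2.COLOR_BGR2HSV)
g=((hs[...,0]<22)&(hs[...,1]>180)&(hs[...,2]>100)).astype(np.uint8);g[:90]=0;g[200:]=0;g[:,:235]=0;g[:,275:]=0
y,x=np.where(g);b=cv2.minAreaRect(np.column_stack([x,y]).astype(np.float32));print(b)
for p in [(x.mean(),y.mean(),.02),(253,y.min(),.012),(253,y.max(),.012),(254,280,.012),(254,200,.012),(275,297,.012)]:print(p,fray(v,*p).round(4))
E
```

```text
((253.0, 184.5), (7.0, 10.0), 90.0)
(np.float64(253.0392156862745), np.float64(184.35294117647058), 0.02) [ 0.4466 -0.1718  0.02  ]
(253, np.int64(181), 0.012) [ 0.4465 -0.1696  0.012 ]
(253, np.int64(188), 0.012) [ 0.4465 -0.1787  0.012 ]
(254, 280, 0.012) [ 0.4479 -0.3159  0.012 ]
(254, 200, 0.012) [ 0.4478 -0.1947  0.012 ]
(275, 297, 0.012) [ 0.4793 -0.3471  0.012 ]
```

Call:
drive_effector(ticks=[[[0, -0.058, 0.8], 0, 1], [[0, 0, 0.8], 0, 1], [[0, 0, 0.8], 0, 1], [[0, 0, 0.8], 0, 1], [[0, 0, 0], 0, 1]])

```text
clock: 2.75
position: [0.4412, -0.1482, 0.0671]
tool_rot: [0.707, 0.708, -0.002, -0.004]
wrist_force: [-1.4, 0.4, 0.3]
opening: 0.997
finger_force: 0.0
```

```bash
python3 -c "from h import *;to([.4455,-.1466,.005])"
```

```text
tool delta [0.0014 0.0049 0.0621] yaw 1.5723 tcp [ 0.4412 -0.1482  0.0671] F [-1.4  0.4  0.3] open 0.997 t 2.75
```

To row units: 0.02 m is 0.4, 0.017 m is 0.34.

Call:
drive_effector(ticks=[[[0, 0.06, 0.4], 0, 1], [[0, 0, 0.4], 0, 1], [[0, 0, 0.34], 0, 1], [[0, 0, 0], 0, 1], [[0, 0, 0], 0, 1]])

```text
clock: 3.25
position: [0.4491, -0.1493, 0.0157]
tool_rot: [0.707, 0.707, 0.0, 0.001]
wrist_force: [0.7, 0.2, -0.0]
opening: 1.003
finger_force: 0.0
```

```bash
python3 -c "from h import *;to([.4465,-.1466,.007])"
```

```text
tool delta [ 0.0028 -0.0026  0.0087] yaw 1.5717 tcp [ 0.4491 -0.1493  0.0157] F [ 0.7  0.2 -0. ] open 1.003 t 3.25
```

Call:
drive_effector(ticks=[[[0, 0, 0], 0, 0], [[0, 0, 0], 0, 0], [[0, 0, 0], 0, 0], [[0, 0, 0], 0, 0], [[0, 0, 0], 0, 0], [[0, 0, 0], 0, 0], [[0, 0, 0], 0, 0], [[0, 0, 0], 0, 0]])

```text
clock: 4.05
position: [0.4485, -0.1492, 0.0149]
tool_rot: [0.707, 0.707, -0.0, 0.0]
wrist_force: [-2.1, 1.3, 7.5]
opening: 0.262
finger_force: 58.8
```

The grip height is too shallow for a firm hold, so I open, go lower and regrasp.

To row units: 0.006 m is 0.12.

Call:
drive_effector(ticks=[[[0, 0, 0], 0, 0.6], [[0, 0, 0], 0, 0.6], [[0, 0, 0], 0, 0.6], [[0, 0, 0.12], 0, 0.6], [[0, 0, 0.12], 0, 0.6], [[0, 0, 0], 0, 0.6], [[0, 0, 0], 0, 0], [[0, 0, 0], 0, 0], [[0, 0, 0], 0, 0], [[0, 0, 0], 0, 0], [[0, 0, 0], 0, 0], [[0, 0, 0], 0, 0]])

```text
clock: 5.25
position: [0.4485, -0.149, 0.0025]
tool_rot: [0.707, 0.707, 0.0, 0.0]
wrist_force: [-0.4, 1.2, 2.7]
opening: 0.268
finger_force: 59.1
```

```bash
python3 -c "from h import *;to([.4465,-.1466,.007])"
```

```text
tool delta [ 0.0024 -0.0019 -0.0045] yaw 1.5718 tcp [ 0.4485 -0.149   0.0025] F [-0.4  1.2  2.7] open 0.268 t 5.25
```

To row units: -0.035 m is -0.7, -0.15 rad / 1.5708 = -0.0955.

Call:
drive_effector(ticks=[[[0, 0, -0.7], 0, 0], [[0, 0, -0.7], 0, 0], [[0, 0, 0], -0.0955, 0], [[0, 0, 0], -0.0955, 0], [[0, 0, 0], -0.0955, 0], [[0, 0, 0], -0.0955, 0], [[0, 0, 0], -0.0955, 0], [[0, 0, 0], -0.0955, 0], [[0, 0, 0], -0.0955, 0], [[0, 0, 0], -0.0955, 0], [[0, 0, 0], -0.0955, 0], [[0, 0, 0], -0.0955, 0]])

```text
clock: 6.45
position: [0.4477, -0.1493, 0.0719]
tool_rot: [0.032, 0.999, -0.0, -0.0]
wrist_force: [-0.7, 0.2, -3.3]
opening: 0.268
finger_force: 59.9
```

Call:
drive_effector(ticks=[[[0, 0, 0], -0.0449, 0], [[0, 0, 0], 0, 0], [[0, 0, 0], 0, 0]])

```text
clock: 6.75
position: [0.4479, -0.1492, 0.072]
tool_rot: [0.001, 1.0, 0.0, -0.0]
wrist_force: [-0.2, -0.2, -2.2]
opening: 0.266
finger_force: 59.9
```

```bash
python3 - <<'E'
from h import *
to([.4,-.111,.05])
v=snap("side","s2");t=snap("top","t2")
P=pts(t);m=(P[...,2]>.05)&(P[...,2]<.11)&(P[...,0]>.45)&(P[...,0]<.68)&(P[...,1]>-.25)&(P[...,1]<-.0)
q=P[m];print(m.sum(),q.min(0).round(3),q.max(0).round(3))
for x in np.arange(.5,.68,.01):
    b=q[abs(q[:,0]-x)<.005]; print(round(x,2),len(b),(b[:,1].min().round(4),b[:,1].max().round(4),b[:,2].mean().round(3)) if len(b) else '')
E
```

```text
tool delta [0.048  0.0381 0.0221] yaw 3.1398 tcp [ 0.4479 -0.1492  0.072 ] F [-0.2 -0.2 -2.2] open 0.266 t 6.75
223 [ 0.505 -0.153  0.076] [ 0.652 -0.087  0.09 ]
0.5 0 
0.51 12 (np.float64(-0.1508), np.float64(-0.145), np.float64(0.083))
0.52 12 (np.float64(-0.1511), np.float64(-0.1453), np.float64(0.084))
0.53 9 (np.float64(-0.1514), np.float64(-0.1457), np.float64(0.083))
0.54 12 (np.float64(-0.1518), np.float64(-0.1459), np.float64(0.084))
0.55 11 (np.float64(-0.152), np.float64(-0.1461), np.float64(0.084))
0.56 10 (np.float64(-0.1523), np.float64(-0.1466), np.float64(0.082))
0.57 12 (np.float64(-0.1527), np.float64(-0.1466), np.float64(0.083))
0.58 9 (np.float64(-0.1529), np.float64(-0.1469), np.float64(0.083))
0.59 12 (np.float64(-0.1534), np.float64(-0.1471), np.float64(0.082))
0.6 6 (np.float64(-0.1504), np.float64(-0.1473), np.float64(0.084))
0.61 17 (np.float64(-0.1507), np.float64(-0.0865), np.float64(0.082))
0.62 21 (np.float64(-0.151), np.float64(-0.0866), np.float64(0.083))
0.63 26 (np.float64(-0.1511), np.float64(-0.0871), np.float64(0.082))
0.64 27 (np.float64(-0.1457), np.float64(-0.0928), np.float64(0.084))
0.65 27 (np.float64(-0.1374), np.float64(-0.1013), np.float64(0.083))
0.66 0 
0.67 0 
0.68 0
```

View pics/t2.png

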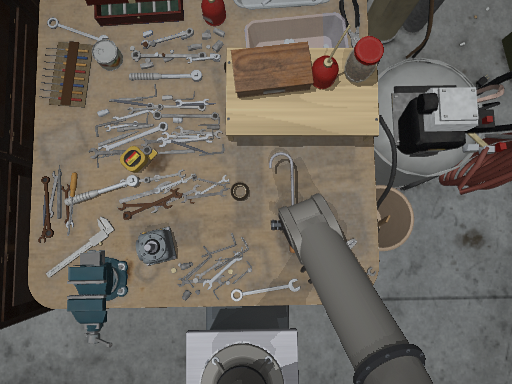

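The hook is held level along +x. In the top view the crook is at about (282,165), with its centre near (0.622,-0.118) in the world. Next I take it in above the hub.

To row units: -0.04 m is -0.8, 0.037 m is 0.74.

Call:
drive_effector(ticks=[[[0, 0.74, 0.24], 0, 0], [[-0.8, 0, 0], 0, 0], [[-0.8, 0, 0], 0, 0], [[-0.8, 0, 0], 0, 0], [[-0.6, 0, 0], 0, 0], [[-0.44, 0, 0], 0, 0], [[0, 0, 0], 0, 0], [[0, 0, 0], 0, 0]])

```text
clock: 7.65
position: [0.6199, -0.1116, 0.0598]
tool_rot: [-0.0, 1.0, 0.0, -0.001]
wrist_force: [-0.2, 0.4, -2.8]
opening: 0.269
finger_force: 59.9
```

```bash
python3 - <<'E'
from h import *
to([.62,-.112,.062]);s=snap("side","s3")
im=cv2.resize(s["image"][140:230,170:300],None,fx=6,fy=6,interpolation=cv2.INTER_CUBIC);cv2.imwrite("pics/c3.png",np.clip(im.astype(float)*1.6,0,255).astype(np.uint8))
E
```

```text
tool delta [-0.0001 -0.0004 -0.0022] yaw 3.1419 tcp [ 0.6199 -0.1116  0.0598] F [-0.2  0.4 -2.8] open 0.269 t 7.65
```

View pics/c3.png

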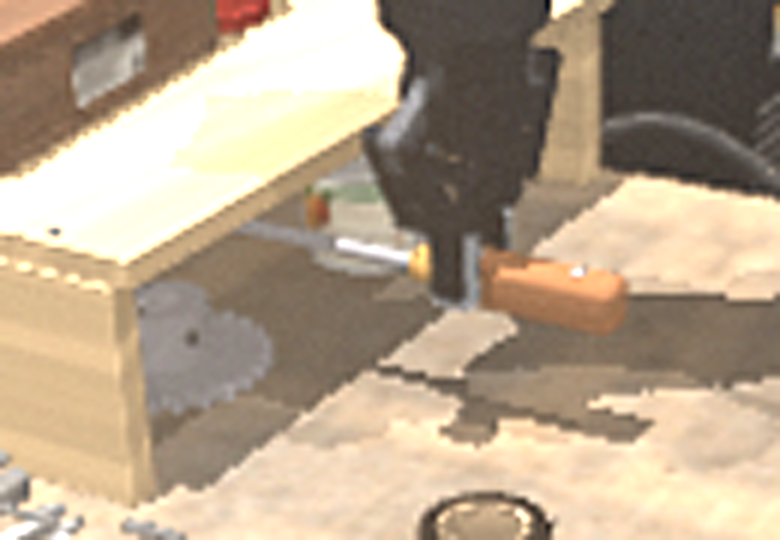

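The side crop shows the bar entering under the shelf at (330,245), above the untouched sprocket. Now I lower it and watch the force.

To row units: 0.012 m is 0.24, 0.01 m is 0.2.

Call:
drive_effector(ticks=[[[0, 0, 0.24], 0, 0], [[0, 0, 0.24], 0, 0], [[0, 0, 0.24], 0, 0], [[0, 0, 0.2], 0, 0], [[0, 0, 0], 0, 0], [[0, 0, 0], 0, 0]])

```text
clock: 8.3
position: [0.6201, -0.1117, 0.014]
tool_rot: [-0.0, 1.0, 0.0, -0.0]
wrist_force: [0.1, 0.3, -2.6]
opening: 0.269
finger_force: 59.9
```

```bash
python3 - <<'E'
from h import *
to([.62,-.112,.0125]);s=snap("side","s4");print(sensors.observe()["torque"])
P=pts(s);a=pts(load("s3"));D=np.abs(s["image"].astype(int)-load("s3")["image"]).sum(-1)
print("sprocket px change",(D[185:212,195:214]>60).sum())
E
```

```text
tool delta [ 0.0001 -0.0003  0.0015] yaw 3.1424 tcp [ 0.6201 -0.1117  0.014 ] F [ 0.1  0.3 -2.6] open 0.269 t 8.30
[-0.03919172 -0.08042846  0.00243369]
sprocket px change 15
```

To row units: 0.01 m is 0.2.

Call:
drive_effector(ticks=[[[0.2, 0, 0], 0, 0], [[0.2, 0, 0], 0, 0], [[0.2, 0, 0], 0, 0], [[0.2, 0, 0], 0, 0], [[0.2, 0, 0], 0, 0], [[0.2, 0, 0], 0, 0]])

```text
clock: 8.95
position: [0.5598, -0.1121, 0.0146]
tool_rot: [-0.0, 1.0, -0.0, 0.0]
wrist_force: [3.8, -0.0, -2.8]
opening: 0.266
finger_force: 59.9
```

Call:
drive_effector(ticks=[[[0.24, 0, 0], 0, 0], [[0.24, 0, 0], 0, 0], [[0.24, 0, 0], 0, 0], [[0.24, 0, 0], 0, 0], [[0.24, 0, 0], 0, 0], [[0.24, 0, 0], 0, 0], [[0.24, 0, 0], 0, 0], [[0.24, 0, 0], 0, 0]])

```text
clock: 9.75
position: [0.4634, -0.112, 0.0143]
tool_rot: [-0.0, 1.0, 0.0, 0.0]
wrist_force: [2.9, -0.3, -1.9]
opening: 0.27
finger_force: 60.0
```

```bash
python3 - <<'E'
from h import *
to([.44,-.112,.0125]);s=snap("side","s5");t=snap("top","t5");P=pts(t)
m=(P[...,2]>.004)&(P[...,2]<.05)&(P[...,0]>.5)&(P[...,0]<.69)&(P[...,1]>-.25)&(P[...,1]<.03);q=P[m];print(m.sum(),q.min(0).round(3),q.max(0).round(3))
E
```

```text
tool delta [0.0234 0.     0.0018] yaw 3.1423 tcp [ 0.4634 -0.112   0.0143] F [ 2.9 -0.3 -1.9] open 0.270 t 9.75
938 [ 0.509 -0.231  0.004] [0.685 0.024 0.041]
```

To row units: 0.012 m is 0.24, 0.006 m is 0.12.

Call:
drive_effector(ticks=[[[0.24, 0, 0], 0, 0], [[0.24, 0, 0], 0, 0], [[0.12, 0, 0], 0, 0], [[0, 0, 0], 0, 0]])

```text
clock: 10.25
position: [0.4325, -0.1122, 0.0141]
tool_rot: [-0.0, 1.0, -0.0, -0.001]
wrist_force: [-0.2, -0.6, -2.8]
opening: 0.265
finger_force: 59.9
```

```bash
python3 - <<'E'
from h import *
to([.44,-.112,.0125]);t=snap("top","t6");P=pts(t)
h=P[(P[...,2]>.031)&(P[...,2]<.042)&(P[...,0]>.55)&(P[...,0]<.68)&(P[...,1]>-.15)&(P[...,1]<0)];print("hub top",len(h),h.mean(0).round(4),h.min(0).round(3),h.max(0).round(3))
cv2.imwrite("pics/c6.png",cv2.resize(t["image"][130:230,220:370],None,fx=5,fy=5,interpolation=cv2.INTER_CUBIC))
E
```

```text
tool delta [-0.0075  0.0002  0.0016] yaw 3.1424 tcp [ 0.4325 -0.1122  0.0141] F [-0.2 -0.6 -2.8] open 0.265 t 10.25
hub top 109 [ 0.6053 -0.0832  0.0347] [ 0.585 -0.103  0.031] [ 0.627 -0.062  0.041]
```

View pics/c6.png

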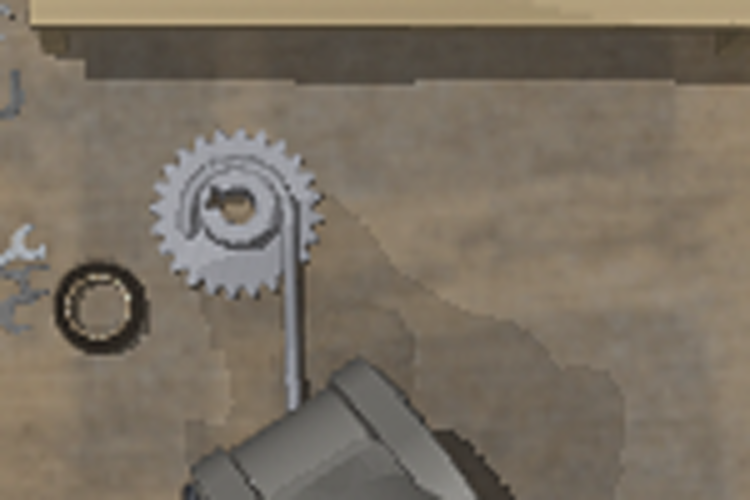

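The top crop shows the sprocket out on the bench with the crook round its hub. The hub is at crop (238,207), and the keyway points left at (213,197). Now I free the hook, lift it, move right and lay it down.

To row units: -0.038 m is -0.76, -0.012 m is -0.24.

Call:
drive_effector(ticks=[[[-0.06, 0, 0], 0, 0], [[0, 0, -0.5], 0, 0], [[0, 0, -0.5], 0, 0], [[0, 0, 0], 0, 0], [[-0.3, -0.76, 0], 0, 0], [[-0.3, -0.76, 0], 0, 0], [[-0.24, -0.74, 0], 0, 0], [[0, 0, 0.6], 0, 0], [[0, 0, 0.4], 0, 0], [[0, 0, 0], 0, 0], [[0, 0, 0], 0, 0]])

```text
clock: 11.4
position: [0.4792, -0.2244, 0.0138]
tool_rot: [-0.001, 1.0, 0.0, -0.001]
wrist_force: [0.2, 1.1, -2.4]
opening: 0.271
finger_force: 59.8
```

```bash
python3 -c "from h import *;to([.475,-.225,.0028])"
```

```text
tool delta [ 0.0041 -0.0006  0.011 ] yaw 3.1431 tcp [ 0.4792 -0.2244  0.0138] F [ 0.2  1.1 -2.4] open 0.271 t 11.40
```

To row units: 0.007 m is 0.14, 0.0035 m is 0.07.

Call:
drive_effector(ticks=[[[0, 0, 0.14], 0, 0], [[0, 0, 0.07], 0, 0], [[0, 0, 0], 0, 0], [[0, 0, 0], 0, 0]])

```text
clock: 11.8
position: [0.4795, -0.2251, 0.0041]
tool_rot: [-0.0, 1.0, -0.0, 0.0]
wrist_force: [-0.0, -0.3, -1.9]
opening: 0.267
finger_force: 59.9
```

Call:
drive_effector(ticks=[[[0, 0, 0], 0, 0.6], [[0, 0, 0], 0, 0.6], [[0, 0, 0], 0, 0.6], [[0, 0, 0], 0, 0.6], [[0, 0, -0.6], 0, 0.8], [[0, 0, -0.8], 0, 1], [[0, 0, -0.8], 0, 1], [[0, 0, -0.8], 0, 1], [[0, 0, 0], 0, 1], [[0, 0, 0], 0, 1]])

```text
clock: 12.8
position: [0.4797, -0.2254, 0.1546]
tool_rot: [-0.0, 1.0, -0.001, 0.001]
wrist_force: [0.2, 0.6, -0.9]
opening: 0.998
finger_force: 0.0
```

```bash
python3 - <<'E'
from h import *
to([.605,-.083,.15]);t=snap("top","t7");w=snap("wrist","w7");P=pts(t)
m=(P[...,2]>.006)&(P[...,0]>.4)&(P[...,0]<.69)&(P[...,1]>-.27)&(P[...,1]<-.15)&(P[...,2]<.05);q=P[m];print(len(q),q.min(0).round(3),q.max(0).round(3))
h=P[(P[...,2]>.031)&(P[...,2]<.042)&(P[...,0]>.55)&(P[...,0]<.68)&(P[...,1]>-.15)&(P[...,1]<0)];print("hub top",len(h),h.mean(0).round(4),h.min(0).round(3),h.max(0).round(3))
E
```

```text
tool delta [-0.1254  0.1424  0.0046] yaw 3.1418 tcp [ 0.4797 -0.2254  0.1546] F [ 0.2  0.6 -0.9] open 0.998 t 12.80
408 [ 0.404 -0.236  0.007] [ 0.683 -0.163  0.028]
hub top 116 [ 0.6056 -0.0826  0.0347] [ 0.584 -0.102  0.031] [ 0.627 -0.062  0.04 ]
```

To row units: 0.036 m is 0.72, 0.035 m is 0.7.

Call:
drive_effector(ticks=[[[-0.3, 0.72, -0.24], 0, 1], [[-0.3, 0.72, -0.24], 0, 1], [[-0.3, 0.72, -0.24], 0, 1], [[-0.3, 0.7, -0.24], 0, 1], [[0, 0, 0], 0, 1], [[0, 0, 0], 0, 1]])

```text
clock: 13.5
position: [0.5388, -0.081, 0.2007]
tool_rot: [-0.002, 1.0, 0.0, -0.001]
wrist_force: [-0.1, -0.3, -0.2]
opening: 1.002
finger_force: 0.0
```

```bash
python3 -c "
from h import *
v=snap('wrist','w8')"
```

Call:
drive_effector(ticks=[[[0.3, 0.72, -0.16], 0, 1], [[0.3, 0.72, -0.16], 0, 1], [[0.3, 0.72, -0.16], 0, 1], [[0.3, 0.72, -0.16], 0, 1], [[0.3, 0.72, -0.16], 0, 1], [[0.3, 0.72, -0.16], 0, 1], [[0.2, 0.72, 0], 0, 1], [[0.2, 0.7, 0], 0, 1], [[0, 0, 0], 0, 1], [[0, 0, 0], 0, 1], [[0, 0, 0], 0, 1]])

```text
clock: 14.65
position: [0.4295, 0.2027, 0.2489]
tool_rot: [0.001, 1.0, -0.001, -0.001]
wrist_force: [0.1, 0.9, -0.0]
opening: 1.002
finger_force: 0.0
```

```bash
python3 - <<'E'
from h import *
v=snap("wrist","w9");to([.395,.238,.2])
w=load("w8")
def fproj(v,p):
    K,T=v["camera_matrix"],v["T"];q=T[:3,:3].T@(np.asarray(p)-T[:3,3]);th=np.arctan2(np.hypot(q[0],q[1]),q[2]);return K[:2,2]+K[0,0]*th*q[:2]/np.hypot(q[0],q[1])
a=fproj(w,[.6056,-.0826,.036]);b=fproj(v,[.395,.238,.1]);print(a,b)
def crop(im,c,h,f):
    x,y=[int(i) for i in c];x=max(x,h);y=max(y,h);return cv2.resize(im[y-h:y+h,x-h:x+h],(400*f,400*f),interpolation=cv2.INTER_CUBIC),(x-h,y-h)
A,ao=crop(w["image"],a,40,1);B,bo=crop(v["image"],b,70,1);print(ao,bo)
A=cv2.resize(A,(400,400));B=cv2.resize(B,(400,400))
cv2.imwrite("pics/c9.png",np.hstack([A,B]))
E
```

```text
tool delta [0.0347 0.0352 0.0491] yaw 3.1388 tcp [0.4296 0.2028 0.2491] F [-0.3  0.6 -0.1] open 1.000 t 14.70
[252.33022974 232.57845143] [289.72359304 144.48067329]
(212, 192) (219, 74)
```

View pics/c9.png

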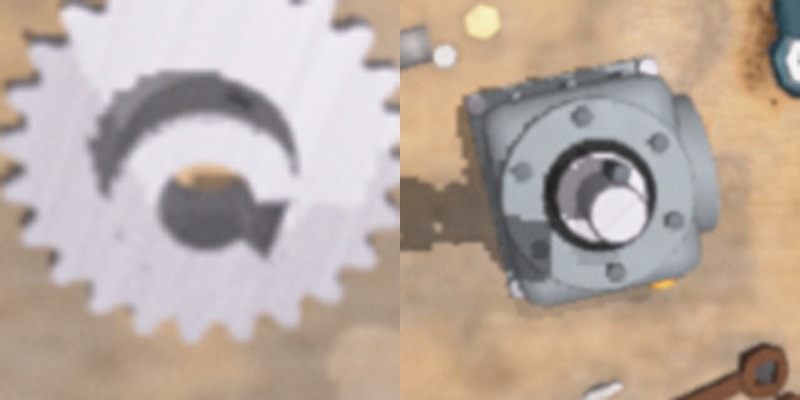

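Left crop: the keyway points right and slightly down, from bore centre (205,208) to slot end about (278,228). Right crop: the shaft top is at (618,215), with a small dark block beside it at about (617,170), probably the key. I check both numerically.

```bash
python3 - <<'E'
from h import *
from scipy.optimize import least_squares
w,v=load("w8"),load("w9")
def fpts(v):
    K,T,d=v["camera_matrix"],v["T"],v["depth"];r,c=np.indices(d.shape);a=np.stack([c-K[0,2],r-K[1,2]],-1);R=np.linalg.norm(a,axis=-1)+1e-9;th=R/K[0,0]
    P=np.concatenate([a/R[...,None]*(np.tan(th)*d)[...,None],d[...,None]],-1);return P@T[:3,:3].T+T[:3,3]
o=fray(w,212+205/5,192+208/5,.036);k=fray(w,212+278/5,192+228/5,.036);print("bore",o.round(4),"key end",k.round(4),"r",np.hypot(*(k-o)[:2]),"ang",np.arctan2(*(k-o)[1::-1]))
W=fpts(w);q=W[(abs(W[...,2]-.036)<.004)&(W[...,0]>.57)&(W[...,0]<.64)&(W[...,1]>-.12)&(W[...,1]<-.05)];print("hub",len(q),q.min(0).round(4),q.max(0).round(4),((q.min(0)+q.max(0))/2).round(4))
V=fpts(v);top=V[(V[...,2]>.122)&(V[...,2]<.136)&(abs(V[...,0]-.395)<.03)&(abs(V[...,1]-.238)<.03)];c=(top.min(0)+top.max(0))/2;print("shaft",len(top),c.round(4),top.min(0).round(4),top.max(0).round(4))
rr=np.hypot(V[...,0]-c[0],V[...,1]-c[1]);m=(V[...,2]>.093)&(V[...,2]<.121)&(rr<.019)
for p in V[m][rr[m]>.0118]:print(p.round(4),"r%.4f ang %.2f"%(np.hypot(*(p-c)[:2]),np.arctan2(*(p-c)[1::-1])))
pl=V[(abs(V[...,2]-.085)<.006)&(rr<.07)&(rr>.02)]
print("plate",len(pl),pl.min(0).round(3),pl.max(0).round(3))
bx=((V[...,2]>.03)&(rr<.085)).astype(np.uint8);ang=cv2.minAreaRect((V[bx>0][:,:2]*1000).astype(np.float32));print(ang)
E
```

```text
bore [ 0.6069 -0.0818  0.036 ] key end [ 0.6119 -0.0652  0.036 ] r 0.017381789699971922 ang 1.2789682973028962
hub 826 [ 0.584  -0.1035  0.0321] [ 0.627  -0.0602  0.0387] [ 0.6055 -0.0819  0.0354]
shaft 355 [0.3949 0.2387 0.1269] [0.3856 0.2296 0.1225] [0.4041 0.2477 0.1313]
[0.3808 0.2395 0.0963] r0.0141 ang 3.08
[0.3801 0.2392 0.1064] r0.0148 ang 3.10
[0.3799 0.24   0.1081] r0.0150 ang 3.06
[0.3801 0.2413 0.1054] r0.0150 ang 2.97
[0.3803 0.2427 0.1021] r0.0151 ang 2.87
[0.3818 0.2394 0.0969] r0.0131 ang 3.08
[0.3813 0.2397 0.103 ] r0.0136 ang 3.07
[0.3804 0.2392 0.1144] r0.0145 ang 3.11
[0.3801 0.2397 0.1173] r0.0148 ang 3.07
[0.3801 0.2407 0.117 ] r0.0149 ang 3.01
[0.3803 0.242  0.1144] r0.0149 ang 2.92
[0.3805 0.2433 0.112 ] r0.0151 ang 2.83
[0.3825 0.239  0.1002] r0.0124 ang 3.11
[0.3819 0.2391 0.1077] r0.0130 ang 3.11
[0.3809 0.2384 0.1203] r0.0140 ang -3.12
[0.3809 0.2394 0.1196] r0.0140 ang 3.09
[0.3809 0.2403 0.1197] r0.0141 ang 3.02
[0.381  0.2414 0.1184] r0.0142 ang 2.94
[0.3809 0.2424 0.1184] r0.0144 ang 2.88
[0.3808 0.2432 0.1195] r0.0147 ang 2.83
[0.3829 0.2392 0.1071] r0.0120 ang 3.10
[0.3824 0.2394 0.1127] r0.0125 ang 3.08
[0.3819 0.2396 0.1182] r0.0130 ang 3.07
[0.3819 0.2405 0.1183] r0.0131 ang 3.00
[0.3817 0.2412 0.1201] r0.0134 ang 2.95
[0.3817 0.2421 0.1205] r0.0136 ang 2.89
[0.3818 0.2432 0.1193] r0.0138 ang 2.81
[0.3819 0.2444 0.1176] r0.0142 ang 2.72
[0.3829 0.2397 0.1181] r0.0120 ang 3.06
[0.3828 0.2405 0.1191] r0.0122 ang 2.99
[0.3827 0.2413 0.1194] r0.0124 ang 2.92
[0.3827 0.2422 0.1197] r0.0127 ang 2.86
[0.3827 0.2432 0.1195] r0.0130 ang 2.78
[0.3828 0.2443 0.1186] r0.0133 ang 2.71
[0.3836 0.2432 0.1195] r0.0121 ang 2.76
[0.3836 0.2441 0.1198] r0.0125 ang 2.69
plate 321 [0.361 0.207 0.079] [0.428 0.272 0.083]
((394.6249694824219, 223.60293579101562), (94.66384887695312, 134.48170471191406), 0.004598279949277639)
```

The depth shows the key clearly: radius 15 mm, direction 2.92 rad. The keyway is at 1.28 rad, so the sprocket needs about +1.64 rad. I go back to the sprocket.

Units first: shifts go in shares of 50 mm and turns go in shares of 90 degrees. So -0.0356 m is -0.712, -0.0221 m is -0.442.

Call:
drive_effector(ticks=[[[-0.442, -0.712, 0], 0, 1], [[-0.442, -0.712, 0], 0, 1], [[-0.442, -0.712, 0], 0, 1], [[-0.442, -0.712, 0.2], 0, 1], [[-0.442, -0.712, 0.4], 0, 1], [[-0.442, -0.712, 0.4], 0, 1], [[-0.442, -0.712, 0.4], 0, 1], [[-0.442, -0.712, 0.4], 0, 1], [[0, 0, 0], 0, 1]])

```text
clock: 15.6
position: [0.6059, -0.0895, 0.1552]
tool_rot: [0.006, 1.0, -0.001, -0.003]
wrist_force: [0.4, -0.7, -1.4]
opening: 0.998
finger_force: 0.0
```

Call:
drive_effector(ticks=[[[0, 0, 0], 0.0908, 1], [[0, 0, 0], 0.0908, 1], [[0, 0, 0], 0.0908, 1], [[0, 0, 0], 0.0908, 1], [[0, 0, 0], 0.0908, 1], [[0, 0, 0], 0.0908, 1], [[0, 0, 0], 0.0908, 1], [[0, 0, 0], 0.0908, 1], [[0, 0, 0], 0.0908, 1], [[0, 0, 0], 0.0908, 1], [[0, 0, 0], 0.0908, 1], [[0, 0, 0], 0, 1]])

```text
clock: 16.8
position: [0.6055, -0.081, 0.1597]
tool_rot: [0.708, 0.707, -0.0, 0.0]
wrist_force: [0.3, -0.3, 0.3]
opening: 0.998
finger_force: 0.0
```

```bash
python3 -c "from h import *;to([.606,-.082,.012])"
```

```text
tool delta [-0.0009  0.0005  0.1477] yaw 1.5694 tcp [ 0.6055 -0.081   0.1597] F [ 0.3 -0.3  0.3] open 0.998 t 16.80
```

To row units: 0.04 m is 0.8, 0.02 m is 0.4.

Call:
drive_effector(ticks=[[[-0.02, 0, 0.8], 0, 1], [[0, 0, 0.8], 0, 1], [[0, 0, 0.8], 0, 1], [[0, 0, 0.4], 0, 1], [[0, 0, 0.18], 0, 1], [[0, 0, 0], 0, 1], [[0, 0, 0], 0, 1]])

```text
clock: 17.5
position: [0.6069, -0.081, 0.0119]
tool_rot: [0.706, 0.708, 0.001, 0.001]
wrist_force: [-0.2, -0.3, 0.2]
opening: 1.001
finger_force: 0.0
```

Call:
drive_effector(ticks=[[[0, 0, 0], 0, 0], [[0, 0, 0], 0, 0], [[0, 0, 0], 0, 0], [[0, 0, 0], 0, 0], [[0, 0, 0], 0, 0], [[0, 0, 0], 0, 0], [[0, 0, 0], 0, 0], [[0, 0, 0], 0, 0]])

```text
clock: 18.3
position: [0.6069, -0.0808, 0.0121]
tool_rot: [0.706, 0.708, 0.001, 0.001]
wrist_force: [-0.9, 0.6, 5.0]
opening: 0.491
finger_force: 61.0
```

```bash
python3 -c "from h import *;to([.606,-.082,.012])"
```

```text
tool delta [-0.0012 -0.0009  0.0001] yaw 1.5728 tcp [ 0.6069 -0.0808  0.0121] F [-0.9  0.6  5. ] open 0.491 t 18.30
```

To row units: -0.04 m is -0.8, -0.03 m is -0.6.

Call:
drive_effector(ticks=[[[0, 0, -0.6], 0, 0], [[0, 0, -0.8], 0, 0], [[0, 0, 0], 0, 0], [[0, 0, 0], 0, 0], [[0, 0, 0], 0, 0], [[0, 0, -0.8], 0, 0], [[0, 0, -0.8], 0, 0], [[0, 0, -0.8], 0, 0]])

```text
clock: 19.1
position: [0.6045, -0.0807, 0.1996]
tool_rot: [0.706, 0.708, -0.001, -0.002]
wrist_force: [1.4, 0.2, -4.3]
opening: 0.494
finger_force: 63.7
```

Call:
drive_effector(ticks=[[[0, 0, 0], -0.0949, 0], [[0, 0, 0], -0.0949, 0], [[0, 0, 0], -0.0949, 0], [[0, 0, 0], -0.0949, 0], [[0, 0, 0], -0.0949, 0], [[0, 0, 0], -0.0949, 0], [[0, 0, 0], -0.0949, 0], [[0, 0, 0], -0.0949, 0], [[0, 0, 0], -0.0949, 0], [[0, 0, 0], -0.0949, 0], [[0, 0, 0], -0.0949, 0], [[0, 0, 0], 0, 0]])

```text
clock: 20.3
position: [0.6048, -0.0811, 0.1985]
tool_rot: [-0.036, 0.999, 0.001, -0.002]
wrist_force: [-0.6, 0.0, -4.0]
opening: 0.491
finger_force: 63.8
```

```bash
python3 - <<'E'
from h import *
to([.3949,.2387,.2]);w=snap("wrist","w10");s=snap("side","s10")
K=w["camera_matrix"];P=pts(s);p=sensors.observe()["position"]
m=(np.hypot(P[...,0]-p[0],P[...,1]-p[1])<.07)&(P[...,2]>p[2]-.03)&(P[...,2]<p[2]+.005);q=P[m]
print(len(q),q.min(0).round(3),q.max(0).round(3),p)
im=w["image"];cv2.imwrite("pics/c10.png",cv2.resize(im[150:384,120:392],None,fx=2,fy=2))
E
```

```text
tool delta [ 0.1866  0.3339 -0.0004] yaw 3.2128 tcp [ 0.6048 -0.0811  0.1985] F [-0.6  0.  -4. ] open 0.491 t 20.30
441 [ 0.555 -0.129  0.185] [ 0.656 -0.029  0.204] [ 0.605228   -0.08092159  0.19925561]
```

View pics/c10.png

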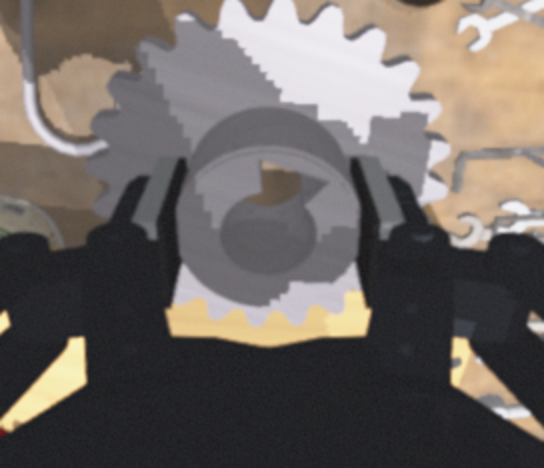

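The last picture shows the hub held level. The bore centre is at about (268,233) and the keyway points up and right, with its outer corners at (262,161) and (327,181). I turn these into world coordinates.

```bash
python3 - <<'E'
from h import *
w=load("w10");z=.1985-.012+.036;p=np.array([.6048,-.0811])
f=lambda x,y:fray(w,120+x/2,150+y/2,z)[:2]
a,b=f(262,161),f(327,181);print("width",np.linalg.norm(a-b));m=(a+b)/2
# bore edges: left 220,232 right 316,232 bottom 268,274; hub edges: left 176,225 right 358,225 bottom 268,306
g=np.array([f(220,234),f(316,234),f(268,274)]);h=np.array([f(177,215),f(359,215),f(268,306),f(190,262),f(342,268)])
def circ(A):
    s=np.linalg.lstsq(np.c_[2*A,np.ones(len(A))],(A**2).sum(1),rcond=None)[0];return s[:2],np.sqrt(s[2]+s[:2]@s[:2])
for A in(g,h):
    c,r=circ(A);print("c",c.round(4),"r %.4f"%r,"off",(c-p).round(4),"keyway ang",np.arctan2(*(m-c)[::-1]).round(3),"rk",np.linalg.norm(m-c).round(4))
n=b-a;print("from edge normal",np.arctan2(n[0],-n[1])%6.283, np.arctan2(-n[0],n[1])%6.283)
E
```

```text
width 0.015246877262318935
c [ 0.6051 -0.0811] r 0.0111 off [0.0003 0.    ] keyway ang 2.865 rk 0.0173
c [ 0.6044 -0.0811] r 0.0210 off [-0.0004 -0.    ] keyway ang 2.852 rk 0.0166
from edge normal 2.8829136967961153 6.024321043206323
```

To row units: 0.0371 m is 0.742, 0.0207 m is 0.414, -0.03 rad / 1.5708 = -0.0191.

Call:
drive_effector(ticks=[[[0.414, 0.742, 0], 0, 0], [[0.414, 0.742, 0], 0, 0], [[0.414, 0.742, 0], 0, 0], [[0.414, 0.742, 0], 0, 0], [[0.414, 0.742, 0], 0, 0], [[0.414, 0.742, 0], 0, 0], [[0.414, 0.742, 0], 0, 0], [[0.414, 0.742, 0], 0, 0], [[0.414, 0.742, 0], 0, 0], [[0, 0, 0], -0.0191, 0], [[0, 0, 0], 0, 0], [[0, 0, 0], 0, 0]])

```text
clock: 21.6
position: [0.3972, 0.2384, 0.2005]
tool_rot: [-0.048, 0.999, -0.0, -0.0]
wrist_force: [1.6, -1.1, -6.1]
opening: 0.493
finger_force: 63.8
```

```bash
python3 -c "from h import *;to([.3949,.2387,.147])"
```

```text
tool delta [0.0023 0.0006 0.0535] yaw 3.2383 tcp [0.3972 0.2384 0.2005] F [ 1.6 -1.1 -6.1] open 0.493 t 21.60
```

To row units: 0.02 m is 0.4, 0.012 m is 0.24.

Call:
drive_effector(ticks=[[[0.044, 0.008, 0.4], 0, 0], [[0, 0, 0.4], 0, 0], [[0, 0, 0.24], 0, 0], [[0, 0, 0], 0, 0], [[0, 0, 0], 0, 0]])

```text
clock: 22.1
position: [0.3951, 0.2394, 0.149]
tool_rot: [-0.049, 0.999, 0.0, -0.0]
wrist_force: [0.2, 0.4, -4.5]
opening: 0.495
finger_force: 63.8
```

```bash
python3 - <<'E'
from h import *
to([.3949,.2387,.139]);s=snap("side","s11");P=pts(s)
for lo,hi,n in((.09,.13,"shaft"),):
    m=(np.hypot(P[...,0]-.395,P[...,1]-.238)<.02)&(P[...,2]>lo)&(P[...,2]<hi);q=P[m];print(n,len(q),q.min(0).round(4) if len(q) else "",q.max(0).round(4) if len(q) else "")
E
```

```text
tool delta [ 0.0002 -0.0006  0.01  ] yaw 3.2402 tcp [0.3951 0.2394 0.149 ] F [ 0.2  0.4 -4.5] open 0.495 t 22.10
shaft 107 [0.381  0.24   0.0903] [0.4028 0.2495 0.1096]
```

Call:
drive_effector(ticks=[[[0, -0.012, 0.08], 0, 0], [[0, 0, 0.06], 0, 0], [[0, 0, 0.06], 0, 0], [[0, 0, 0], 0, 0]])

```text
clock: 22.55
position: [0.3945, 0.2387, 0.1385]
tool_rot: [-0.05, 0.999, -0.0, -0.0]
wrist_force: [0.2, -0.6, -5.2]
opening: 0.496
finger_force: 63.8
```

```bash
python3 -c "from h import *;to([.3949,.2387,.134])"
```

```text
tool delta [-0.0004 -0.      0.0045] yaw 3.2416 tcp [0.3945 0.2387 0.1385] F [ 0.2 -0.6 -5.2] open 0.496 t 22.55
```

Call:
drive_effector(ticks=[[[0, 0, 0.04], 0, 0], [[0, 0, 0.04], 0, 0], [[0, 0, 0], 0, 0]])

```text
clock: 22.85
position: [0.3945, 0.2388, 0.1346]
tool_rot: [-0.05, 0.999, -0.0, -0.0]
wrist_force: [0.7, -0.7, -5.3]
opening: 0.495
finger_force: 63.8
```

```bash
python3 -c "from h import *;to([.3949,.2387,.134]);print(sensors.observe()['torque'])"
```

```text
tool delta [-0.0004 -0.0002  0.0006] yaw 3.2417 tcp [0.3945 0.2388 0.1346] F [ 0.7 -0.7 -5.3] open 0.495 t 22.85
[-0.00966673  0.00531061  0.049778  ]
```

The shaft is inside the bore with no contact force. Now I go past the key top.

To row units: 0.002 m is 0.04.

Call:
drive_effector(ticks=[[[0, 0, 0.04], 0, 0], [[0, 0, 0.04], 0, 0], [[0, 0, 0.04], 0, 0], [[0, 0, 0.04], 0, 0], [[0, 0, 0], 0, 0]])

```text
clock: 23.35
position: [0.3945, 0.2388, 0.1265]
tool_rot: [-0.05, 0.999, -0.0, -0.0]
wrist_force: [-0.1, 0.2, -5.3]
opening: 0.495
finger_force: 63.8
```

```bash
python3 -c "from h import *;to([.3949,.2387,.097]);print(sensors.observe()['torque'])"
```

```text
tool delta [-0.0004 -0.0001  0.0295] yaw 3.2416 tcp [0.3945 0.2388 0.1265] F [-0.1  0.2 -5.3] open 0.495 t 23.35
[ 7.63907203e-05 -2.44322183e-02  7.33949937e-02]
```

It is 4.5 mm below the key top with no force, so the keyway is over the key.

To row units: 0.004 m is 0.08, 0.003 m is 0.06.

Call:
drive_effector(ticks=[[[0, 0, 0.08], 0, 0], [[0, 0, 0.08], 0, 0], [[0, 0, 0.08], 0, 0], [[0, 0, 0.08], 0, 0], [[0, 0, 0.08], 0, 0], [[0, 0, 0.08], 0, 0], [[0, 0, 0.06], 0, 0], [[0, 0, 0], 0, 0], [[0, 0, 0], 0, 0]])

```text
clock: 24.25
position: [0.3947, 0.239, 0.0998]
tool_rot: [-0.05, 0.999, 0.0, -0.0]
wrist_force: [0.2, 0.9, -5.5]
opening: 0.493
finger_force: 63.8
```

```bash
python3 -c "from h import *;to([.3949,.2387,.097]);print(sensors.observe()['torque'])"
```

```text
tool delta [-0.0002 -0.0003  0.0028] yaw 3.2417 tcp [0.3947 0.239  0.0998] F [ 0.2  0.9 -5.5] open 0.493 t 24.25
[ 0.05148625 -0.01473177  0.02477847]
```

To row units: 0.001 m is 0.02.

Call:
drive_effector(ticks=[[[0, 0, 0.02], 0, 0], [[0, 0, 0.02], 0, 0], [[0, 0, 0.02], 0, 0], [[0, 0, 0], 0, 0], [[0, 0, 0], 0, 0]])

```text
clock: 24.75
position: [0.3948, 0.2389, 0.0971]
tool_rot: [-0.05, 0.999, -0.0, 0.0]
wrist_force: [-1.6, -2.4, 1.6]
opening: 0.487
finger_force: 64.4
```

```bash
python3 -c "from h import *;to([.3949,.2387,.097])"
```

```text
tool delta [-0.0001 -0.0002  0.0001] yaw 3.2416 tcp [0.3948 0.2389 0.0971] F [-1.6 -2.4  1.6] open 0.487 t 24.75
```

The force has turned upward (about 7 N change) at exactly shoulder height, so it is home. I release and retreat.

To row units: -0.04 m is -0.8, -0.02 m is -0.4.

Call:
drive_effector(ticks=[[[0, 0, 0], 0, 0.7], [[0, 0, 0], 0, 0.8], [[0, 0, 0], 0, 1], [[0, 0, 0], 0, 1], [[0, 0, 0], 0, 1], [[0, 0, 0], 0, 1], [[0, 0, -0.4], 0, 1], [[0, 0, -0.8], 0, 1], [[0, 0, -0.8], 0, 1], [[0, 0, -0.8], 0, 1], [[0, 0, 0], 0, 1], [[0, 0, 0], 0, 1]])

```text
clock: 25.95
position: [0.3952, 0.2388, 0.2373]
tool_rot: [-0.05, 0.999, -0.0, 0.001]
wrist_force: [0.4, -0.2, -0.1]
opening: 1.001
finger_force: 0.0
```

Call:
drive_effector(ticks=[[[-0.6, -0.8, 0], 0, 1], [[-0.6, -0.8, 0], 0, 1], [[-0.6, -0.8, 0], 0, 1], [[-0.6, -0.8, 0], 0, 1], [[0, 0, 0], 0, 1], [[0, 0, 0], 0, 1]])

```text
clock: 26.55
position: [0.5296, 0.0904, 0.2347]
tool_rot: [-0.049, 0.999, 0.0, -0.002]
wrist_force: [-0.4, 0.9, -0.3]
opening: 1.003
finger_force: 0.0
```

```bash
python3 - <<'E'
from h import *
to([.4,.2,.2]);t=snap("top","t12");s=snap("side","s12")
P=pts(t);n=lambda P,z,e=.003:P[(abs(P[...,2]-z)<e)&(np.hypot(P[...,0]-.395,P[...,1]-.238)<.06)]
for S,nm in((t,"top"),(s,"side")):
    P=pts(S)
    d=P[(np.hypot(P[...,0]-.395,P[...,1]-.238)<.048)&(np.hypot(P[...,0]-.395,P[...,1]-.238)>.028)];h=P[(np.hypot(P[...,0]-.395,P[...,1]-.238)<.02)&(np.hypot(P[...,0]-.395,P[...,1]-.238)>.013)&(P[...,2]>.11)]
    print(nm,"disc z",np.median(d[:,2]).round(4),"hub z",np.median(h[:,2]).round(4),"shaft",P[np.hypot(P[...,0]-.395,P[...,1]-.238)<.007][:,2].max().round(4))
P=pts(t);q=P[(P[...,2]>.006)&(P[...,0]>.4)&(P[...,0]<.69)&(P[...,1]>-.27)&(P[...,1]<-.15)&(P[...,2]<.05)];print("hook",q.min(0).round(3),q.max(0).round(3))
P,Q=pts(s),pts(load("side0"));sl=np.s_[165:182,225:242];print("tin shift",np.median(P[sl]-Q[sl],axis=(0,1)).round(4))
E
```

```text
tool delta [0.1182 0.1216 0.0352] yaw 3.2391 tcp [0.5296 0.0904 0.2347] F [-0.4  0.9 -0.3] open 1.003 t 26.55
top disc z 0.0903 hub z 0.1193 shaft 0.1329
side disc z 0.091 hub z 0.1195 shaft 0.1289
hook [ 0.404 -0.237  0.006] [ 0.683 -0.152  0.028]
tin shift [-0.0002  0.0002  0.0001]
```

The disc and hub heights match a seated sprocket (93 and 121 mm, within calibration), the hook is flat and the tin has not moved.

```bash
python3 -c "
from station import ticket
print(ticket.hand_in())"
```

```text
the job is handed in; nothing more can be done
None
```

The job is handed in at about 27 s: the sprocket was hooked out, the hook laid flat on the bench, the tin left unmoved, and the sprocket set hub up over the key and down on the shoulder; the hand-in gave no pass or fail verdict.

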